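Close the split housing and hold it shut

TASK

The lower half of the split aluminium housing sits in its jig: first slide the jig's barrel bolt fully home into the keeper on that half so that it is locked in. Then take the cover lying on the desk, fit it the right way round over the two dowels and press it down against the spring until the joint is closed, and finish while still holding it in the gripper, pressed shut. Leave the side cutters, the relay and the hex bolt that stand beside the work where they are.

Things in the scene. Friction and masses are not known exactly. Their poses are not given: they have to be found in the camera images.
- lower_face (a point): Centre of the level mating face on top of the lower housing half: aluminium, 80 mm (x) by 130 mm (y), 34 mm tall, loose with 1 mm play in the nest of a dark steel jig plate 12 mm thick, fixed to the desk, so that the face is 46 mm above the desk. z up, y along its length away from the bolt. Jig and half start at any place and yaw together.
- spring_pin (a joint): Spring pin in the middle of the lower half's face, 20 mm across; 0 = standing 8 mm above the face, 0.008 = pushed level with it. It pushes up with 4 N at 0 and 9 N at 0.008, so the cover alone stays 8 mm up and rises again when let go: the joint is closed only while the cover is pushed down with 7 N or more.
- dowel_a (a point): Tip of the first steel dowel on the lower half, at (x 0, y +54 mm) of the face. Both dowels are 8 mm in diameter and stand 20 mm above the face; the top 4 mm taper to 3 mm diameter.
- dowel_b (a point): Tip of the second dowel, at (x +18 mm, y -54 mm) of the face, so the cover fits only one way round.
- keeper (a point): Centre of the keeper, an arch of aluminium at the -y end of the lower half (under the edge of its flange, reaching 16 mm beyond it), with an 18 mm wide opening for the bolt rod, 23 mm above the desk. Its axes turn with the half.
- keeper_home (a point): Point of the jig where the keeper's centre lies while the lower half is properly in its nest.
- bolt (a joint): Barrel bolt of the jig: steel rod, 10 mm in diameter, in two guides (tops 33 mm above the desk) along the jig's y axis; 0 = fully drawn back, 0.030 m = fully home in the keeper (end stop); friction 1.5 N. Starts between 0 and 0.008.
- bolt_knob (a point): Grip point on the bolt's upright knob, 60 mm above the desk: a vertical steel post 12 to 14 mm in diameter, free from 33 to 74 mm above the desk, grasped at any yaw. Axes as the jig; the bolt slides home towards +y. It lies 140 mm to -y of the lower half's centre with the bolt drawn back, 110 mm with it home. A fat blue wall pipe runs behind it: a gripper turned along the pipe clears it.
- cover_under (a point): Centre of the underside of the cover, the loose upper half (aluminium, 0.19 to 0.31 kg): flange 80 (x) by 130 (y) by 12 mm with two 10.5 mm through holes; on it a raised block 44 (x) by 76 (y) mm, top at 56 mm, with a small round plug to 64 mm towards +y. It lies on the desk flange down, turned 1.0 to 1.6 rad to the left (about +z). Closed, this point and axes coincide with lower_face.
- cover_grip (a point): Grip point of the cover: the middle of the raised block, 34 mm above the underside; the block is 44 mm wide between its flat faces along x, free from 12 mm (flange top) to 56 mm. Keep the wrist clear of the wall shelf behind the cover: it is 0.2 m above the desk and its front edge runs from about (0.50, -0.25) to (0.45, -0.45).
- hole_a (a point): Upper mouth of the hole for dowel_a, at (x 0, y +54 mm) of the cover.
- hole_b (a point): Upper mouth of the hole for dowel_b, at (x +18 mm, y -54 mm) of the cover.
- side_cutters: Side cutters lying flat on the desk, 52x108x14 mm; bystander, origin at the centre of the underside.
- relay: Black relay cube, 28x28x24 mm, on the desk; bystander, origin at the centre of the underside.
- hex_bolt: Steel hex bolt standing on its head, 37 mm tall; bystander, origin at the centre of the underside.

How it is judged:
On the way, in this order (a step that is already met when the one before it is completed fails the run):
1. the barrel bolt is slid home into the keeper (26 mm of its 30 mm or more) (value of joint bolt above 0.026 m), for 0.2 s.
2. with the bolt home, the cover is on both dowels, the right way round, less than 10 mm above the joint (value of joint bolt above 0.026 m and z of cover_under in the frame of lower_face between -0.003 and 0.01 m and horizontal distance between cover_under and lower_face below 0.004 m and angle between the x axis of cover_under and the x axis of lower_face, either way round below 0.06 rad and angle between the z axis of cover_under and the z axis of lower_face, either way round below 0.05 rad), for 0.1 s.
At the end, for the whole second after the job is handed in: Bolt home (26 mm or more); lower half in its nest (4 mm); cover on the dowels the right way round, joint closed (gap under 2 mm, centres within 4 mm, tilt under 0.05 rad); halves pressed together with over 7 N, the fingers still on the cover (value of joint bolt above 0.026 m and z of cover_under in the frame of lower_face between -0.003 and 0.002 m and horizontal distance between cover_under and lower_face below 0.004 m and angle between the x axis of cover_under and the x axis of lower_face, either way round below 0.06 rad and angle between the z axis of cover_under and the z axis of lower_face, either way round below 0.05 rad and distance between keeper and keeper_home below 0.004 m and contact force between cover and lower_half above 7 N and contact force between the fingers and cover above 4 N and linear speed of cover below 0.02 m/s); the arm keeps its last pose, push and grip.
It fails at once if the side cutters, the relay or the hex bolt moved more than 3 cm (distance of any of side_cutters, relay, hex_bolt from where it was at the start of the episode above 0.03 m).
It also fails if it takes over 64 s, if anything falls off the work surface, if the arm or the gripper's body presses on something with over 40 N, if the wrist force passes 120 N, or if a joint passes its speed limit or range.

ROBOT

A 6-joint arm with a two-finger parallel gripper is mounted at the origin on the work surface; the furniture and walls round the work are solid. World frame = base frame: x ahead of the robot, y to its left, z up, the work surface at z = 0. Lengths are in m, angles in rad, forces in N, time in s.
With the tool pointing down it reaches from about 0.3 to 0.775 m from the base axis. Payload 14.6 kg.
Tool frame: the origin (TCP) lies at the very end of the fingers, on their centre line; the grasp point (between the pads) lies 19 mm behind it; z points along the fingers, y is the line along which they close (so a half turn about z gives the same grasp; the last joint's range is limited). The gripper opens to 94 mm and grips with 3 to 60 N. Pads are 16 mm wide; open, the fingers measure 119 mm over their backs; the gripper's body (75 mm by 177 mm) begins 78 mm behind the grasp point.
Start: joints at [-1.293, 0.3, 1.521, -0, 1.321, -0.067], TCP at [0.186, -0.518, 0.205] pointing down, gripper open.
Joint ranges: [-3.03, 3.03], [-0.79, 2.21], [0.23, 2.52], [-1.04, 4.18], [0, 3.07], [-2.55, 2.55]. Speed limits (rad/s): [2.22, 2.22, 2.57, 3.14, 3.14, 3.14].

INTERFACE

Orientations are given as [roll, pitch, yaw] about the fixed x, y, z axes, in that order (R = Rz(yaw) Ry(pitch) Rx(roll)).
In Python, from station import ctrl gives the robot as it stands.
- The arm moves only by the tool move_arm, never from a script. Its argument "increments" is a list of rows, each a list of 7 numbers: the opening, from 0 (shut) to 1 (fully open), then the shift along the tool's x, y, z in units of 50 mm (1.0 is 50 mm), then the turn, a rotation vector about the tool's x, y, z in rad. In form: [[claw, tx, ty, tz, rx, ry, rz], ...]. A call has 1 to 20 rows; each row shifts and turns the commanded pose from where the row before left it, along the tool's axes as they then stand; what a row does not reach is not made up. A row lasts 1/10 s, in which the tool goes at most 50 mm and 8.59 degrees, less where a joint would pass 70% of its speed; a pose out of reach is approached as far as the arm can. A call is refused whole if a number of a shift passes 1 or a number of a turn 0.15, either way. A call with a gripper value outside its range is refused whole. The fingers move at their own pace and stop on an object; "force" is the grip in N (left out, the last holds). Time passes only in rows, so rows that do not move let the fingers close. It gives the time, the measured TCP pose, the force, the opening and the grip force at its end, in the units of the state.
- ctrl.get_obs(): the state, without advancing time (a new reading comes with each control period).
- ctrl.camera(name): name is "side" or "top"; returns a dict with "color" (400x640x3 uint8, blue, green, red), "K" (3x3 intrinsics, pixels), "pose" (4x4, takes a point from camera to world coordinates). Camera axes: x right, y down, z forward; pixel columns grow to the right and rows downward; lengths in m; the calibration is good to about 2 mm. A picture is of the moment at which its call begins. There is no depth.
- ctrl.hand_in(): hands the job in; it is judged then, once.
Trained networks look in a picture, given as the dict that the camera call returned (one of the last four; its "shot" number tells which), for a name from the list of things; names that differ only in an ending like _2 or _b are one class to them, and where a whole thing is asked for, a point or a joint stands for the part that bears it (a point fixed in the world has none). Each returns a list of dicts, best first, with "conf" (0 to 1); they miss things now and then, are a little off and sometimes report something else, mostly with a low value. They report only what shows in the picture. A call takes as long as a camera call.
- ctrl.cut_out(name, picture): "mask" (400x640 bool, what is visible of it) and "centre" ([row, column] in pixels, amid what is visible of it).
The state is a dict: "time_s": time; "qpos": joint angles; "joint_vel": joint speeds; "tau": joint torques, N m; "ee_pos": TCP position; "eef_rot": TCP orientation; "force": force on the tool from outside, world axes, zero at the start; "moment": the same for the moment, N m; "grip_width": finger opening in m; "grip_force": force on a finger pad.
Only numpy, scipy, OpenCV 4.12 (cv2) and the standard library are available. Lean on these libraries where they do the work, as an engineer would, in place of code of your own. Each camera call takes 0.05 s, during which the arm holds its last target. There are 200 camera calls.

## Working session

There is one attempt and no reset: what is moved stays moved. The work goes in short steps, Python scripts to look and compute and a tool call to move; the robot and the scene stay as the last step left them, time stands still between calls to the robot, and variables do not carry over. Pictures are saved under pics/ and viewed, at most 10 in all, crops included, and the job is handed in when it is done.

Besides the shell and the picture viewer there is one more tool, called after "Emit:" as a command line: name --pt "numbers of a row" for each row, then --argument value for the rest. move_arm: Moves the arm, as the interface text tells. Its arguments: {"type":"object","properties":{"increments":{"type":"array","items":{"type":"array","items":{"type":"number"}}},"force":{"type":"number"}},"required":["increments"]}

```bash
mkdir -p pics; ls; cat > h.py <<'E'
import numpy as np, cv2
from station import ctrl
def px2w(pic,rc,z):
    K=np.array(pic["K"]);P=np.array(pic["pose"])
    d=P[:3,:3]@np.linalg.solve(K,[rc[1],rc[0],1.]);o=P[:3,3]
    return o+d*(z-o[2])/d[2]
def w2px(pic,p):
    K=np.array(pic["K"]);P=np.array(pic["pose"])
    c=P[:3,:3].T@(np.array(p)-P[:3,3]);u=K@c;return u[:2]/u[2]
E
python3 - <<'E'
from h import *
o=ctrl.get_obs();print(o)
for n in("side","top"):
    p=ctrl.camera(n);cv2.imwrite(f"pics/{n}0.png",p["color"]);print(n,np.round(p["pose"],3).tolist(),np.round(p["K"],1).tolist())
    for t,z in(("lower_face",.046),("dowel_a",.066),("keeper",.023),("bolt_knob",.06),("cover_under",.012),("cover_grip",.05),("hole_a",.012),("side_cutters",.01),("relay",.02),("hex_bolt",.02)):
        try:
            for r in ctrl.cut_out(t,p)[:3]: print(t,round(r["conf"],2),np.round(r["centre"]),np.round(px2w(p,r["centre"],z),3),r["mask"].sum())
        except Exception as e: print(t,e)
E
```

```text
pics
{'time_s': 0.0, 'qpos': array([-1.29259077e+00,  3.00488706e-01,  1.52157860e+00,  2.04340620e-05,
        1.32070109e+00, -6.65824209e-02]), 'joint_vel': array([ 0.00080931, -0.00078285,  0.00078262, -0.00040289, -0.00090845,
        0.00051455]), 'tau': array([-2.45291681e-03, -5.31799829e+01, -3.52734232e+01,  7.06996978e-02,
        2.44003697e-02, -9.76359252e-05]), 'ee_pos': array([ 0.18583761, -0.51737401,  0.20487772]), 'eef_rot': array([-3.14042083e+00, -9.79745486e-05,  3.44782853e-01]), 'force': array([ 0.05404782,  0.825865  , -0.45616915]), 'moment': array([-0.00491746,  0.02781178,  0.00334543]), 'grip_force': 0.0, 'grip_width': 0.09418843889463747}
side [[0.955, -0.203, 0.217, 0.245], [-0.297, -0.635, 0.713, -0.745], [-0.007, -0.745, -0.667, 0.646], [0.0, 0.0, 0.0, 1.0]] [[362.9, 0.0, 320.7], [0.0, 362.9, 197.5], [0.0, 0.0, 1.0]]
lower_face 0.93 [164. 305.] [0.439 0.042 0.046] 1015
dowel_a 0.83 [164. 301.] [0.424 0.02  0.066] 992
keeper 0.94 [164. 303.] [0.443 0.076 0.023] 1037
bolt_knob 0.39 [188. 308.] [ 0.416 -0.072  0.06 ] 70
bolt_knob 0.3 [163. 303.] [0.432 0
[... 711 characters left out ...]
.053  0.066] 90
dowel_a 0.19 [226. 377.] [ 0.374 -0.276  0.066] 1371
keeper 0.6 [202. 250.] [0.441 0.067 0.023] 1496
bolt_knob 0.64 [210. 295.] [ 0.413 -0.058  0.06 ] 51
cover_under 0.6 [226. 374.] [ 0.381 -0.274  0.012] 1417
cover_under 0.42 [201. 249.] [0.444 0.072 0.012] 1578
cover_grip 0.85 [228. 379.] [ 0.371 -0.284  0.05 ] 1317
cover_grip 0.27 [200. 247.] [0.439 0.071 0.05 ] 52
hole_a 0.56 [229. 380.] [ 0.371 -0.288  0.012] 1444
side_cutters 0.78 [158. 342.] [ 0.572 -0.183  0.01 ] 258
side_cutters 0.32 [202. 250.] [0.442 0.071 0.01 ] 1569
side_cutters 0.16 [202. 248.] [0.442 0.075 0.01 ] 42
relay 0.55 [211. 291.] [ 0.417 -0.046  0.02 ] 99
relay 0.5 [177. 399.] [ 0.517 -0.341  0.02 ] 49
```

```bash
python3 - <<'E'
import cv2
t=cv2.imread("pics/top0.png")[120:290,190:440]; s=cv2.imread("pics/side0.png")[100:350,200:450]
cv2.imwrite("pics/t0.png",cv2.resize(t,None,fx=3.2,fy=3.2,interpolation=cv2.INTER_CUBIC));cv2.imwrite("pics/s0.png",cv2.resize(s,None,fx=2.4,fy=2.4,interpolation=cv2.INTER_CUBIC))
E
```

```text
(no output)
```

View pics/t0.png

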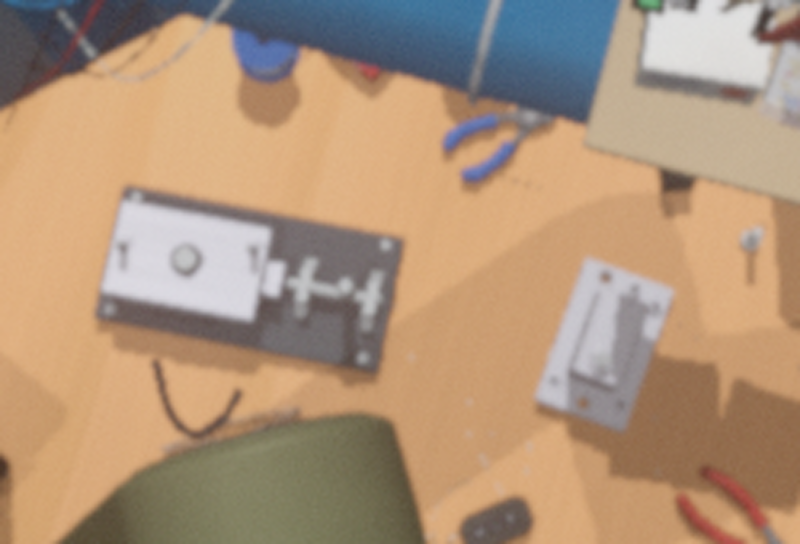

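View pics/s0.png

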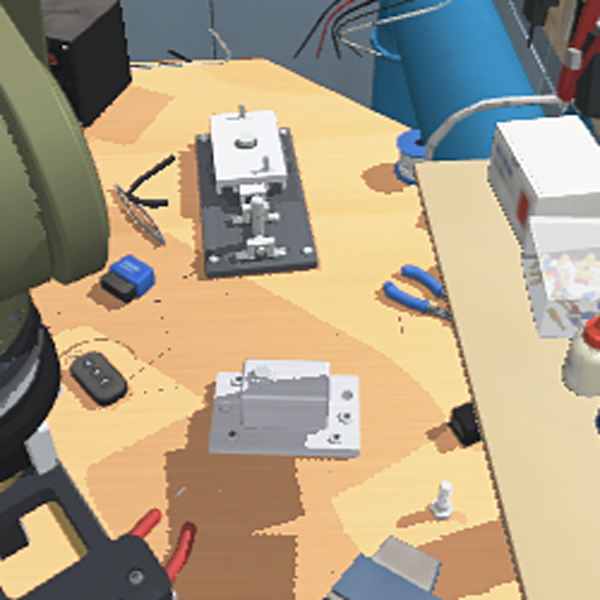

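The top view (crop coordinates) shows the jig with its half at (185,257). The dowels are at (122,250) and (253,250), and the knob is at (345,285). The cover is at (606,345), with hole_a at (585,402) and hole_b at (606,276), so its +y points to −x world. The side view agrees: plug at the left (263,372), knob top at (258,200).

```bash
cat > fit.py <<'E'
from h import *
from scipy.optimize import least_squares
def fit(obs,x0):  # obs: (pic, local pt, px uv)
    def res(q):
        c,s=np.cos(q[2]),np.sin(q[2]);r=[]
        for p,l,uv in obs:
            r+=list(w2px(p,[q[0]+c*l[0]-s*l[1],q[1]+s*l[0]+c*l[1],l[2]])-uv)
        return r
    f=least_squares(res,x0,loss="soft_l1");return f.x,np.array(res(f.x)).reshape(-1,2)
E
python3 - <<'E'
from fit import *
T=ctrl.camera("top");S=ctrl.camera("side")
t=lambda x,y:np.array([190+x/3.2-.34,120+y/3.2-.34]);s=lambda x,y:np.array([200+x/2.4-.3,100+y/2.4-.3])
J=[(T,(.04,.065,.046),t(123,193)),(T,(.04,-.065,.046),t(275,229)),(T,(-.04,-.065,.046),t(250,322)),(T,(-.04,.065,.046),t(103,293)),
(S,(-.04,.065,.046),s(210,113)),(S,(.04,.065,.046),s(277,110)),(S,(.04,-.065,.046),s(287,178)),(S,(-.04,-.065,.046),s(216,183)),(S,(0,.054,.066),s(242,106)),(S,(.018,-.054,.066),s(265,157)),(T,(0,0,.054),t(186,257)),(S,(0,0,.054),s(246,136))]
C=[(T,(.04,-.065,.012),t(590,258)),(T,(-.04,-.065,.012),t(673,290)),(T,(-.04,.065,.012),t(625,430)),(T,(.04,.065,.012),t(538,402)),(T,(0,.054,.012),t(585,402)),(T,(.018,-.054,.012),t(606,276)),
(S,(-.04,-.065,.012),s(360,456)),(S,(-.04,.065,.012),s(209,452)),(S,(.04,-.065,.012),s(358,376)),(S,(0,.025,.064),s(263,367))]
for n,o,x0 in(("jig",J,[.44,.07,-.1]),("cover",C,[.38,-.28,1.2])):
    for lab,sub in(("all",o),("T",[a for a in o if a[0] is T]),("S",[a for a in o if a[0] is S])):
        q,r=fit(sub,x0);print(n,lab,np.round(q,4));
        if lab!="all":print(np.round(r,1).tolist())
print("knob T",px2w(T,t(345,285)[::-1],.074),"S",px2w(S,s(258,199)[::-1],.074))
E
```

```text
jig all [ 0.4394  0.0678 -0.1943]
jig T [ 0.4395  0.0688 -0.1962]
[[0.4, 1.4], [-0.4, 0.1], [0.6, -0.2], [-0.6, -1.3], [0.1, 0.1]]
jig S [ 0.4387  0.0648 -0.1937]
[[0.2, 1.1], [-0.6, 0.5], [-0.2, -0.9], [-0.4, -0.8], [0.4, -0.6], [0.3, 0.0], [0.2, 1.2]]
cover all [ 0.3782 -0.2878  1.2319]
cover T [ 0.3778 -0.2868  1.2383]
[[-1.0, -0.2], [0.5, -0.4], [0.3, 0.4], [-0.4, -0.9], [0.1, 0.3], [0.2, 0.6]]
cover S [ 0.3776 -0.2914  1.2378]
[[0.5, -1.4], [0.2, -1.2], [0.3, 1.1], [-2.6, 3.2]]
knob T [ 0.41525702 -0.06585089  0.074     ] S [ 0.41559128 -0.06898451  0.074     ]
```

Emit:
move_arm --pt "0.5 0 0 0 0 0 0.135" --pt "0.5 0 0 0 0 0 0.135" --pt "0.5 0 0 0 0 0 0.135" --pt "0.5 0 0 0 0 0 0.135" --pt "0.5 0.17 -0.6 0 0 0 0" --pt "0.5 0.17 -0.6 0 0 0 0" --pt "0.5 0.17 -0.6 0 0 0 0" --pt "0.5 0.17 -0.6 0 0 0 0" --pt "0.5 0.17 -0.6 0 0 0 0" --pt "0.5 0.17 -0.6 0 0 0 0" --pt "0.5 0.17 -0.6 0 0 0 0" --pt "0.5 0.17 -0.6 0 0 0 0" --pt "0.5 0.17 -0.6 0 0 0 0" --pt "0.5 0.17 -0.6 0 0 0 0" --pt "0.5 0.17 -0.6 0 0 0 0" --pt "0.5 0.17 -0.6 0 0 0 0" --pt "0.5 0.17 -0.6 0 0 0 0" --pt "0.5 0.17 -0.6 0 0 0 0" --pt "0.5 0.17 -0.6 0 0 0 0" --pt "0.5 0.17 -0.6 0 0 0 0"

```text
time_s: 3.2
ee_pos: [0.4129, -0.0719, 0.2056]
eef_rot: [3.142, -0.0, -0.195]
force: [0.2, -0.4, 1.0]
grip_width: 0.0472
grip_force: 0.0
```

```bash
cat >> h.py <<'E'
from scipy.spatial.transform import Rotation as Ro
def delta(target,yaw):
    """tool-frame shift in 50 mm units, and rotation vector, to reach target pointing down with given yaw"""
    o=ctrl.get_obs();R=Ro.from_euler("xyz",o["eef_rot"])
    G=Ro.from_euler("xyz",[np.pi,0,yaw])
    print("t",round(o["time_s"],2),"at",np.round(o["ee_pos"],4),np.round(o["eef_rot"],4),"F",np.round(o["force"],1),"w",round(o["grip_width"],4),"gf",round(o["grip_force"],1))
    print("shift/50mm (tool axes)",np.round(R.inv().apply(np.array(target)-o["ee_pos"])/.05,3),"after-turn axes",np.round(G.inv().apply(np.array(target)-o["ee_pos"])/.05,3),"turn",np.round((R.inv()*G).as_rotvec(),3))
E
python3 - <<'E'
from h import *
delta([.415,-.067,.041],-.194)
p=ctrl.camera("side");cv2.imwrite("pics/s1.png",cv2.resize(p["color"][80:300,200:450],None,fx=2.4,fy=2.4,interpolation=cv2.INTER_CUBIC))
E
```

```text
t 3.2 at [ 0.4129 -0.0719  0.2056] [ 3.1416e+00 -5.0000e-04 -1.9520e-01] F [ 0.2 -0.4  1. ] w 0.0472 gf 0.0
shift/50mm (tool axes) [ 0.022 -0.104  3.293] after-turn axes [ 0.023 -0.104  3.293] turn [ 0.    -0.    -0.001]
```

View pics/s1.png

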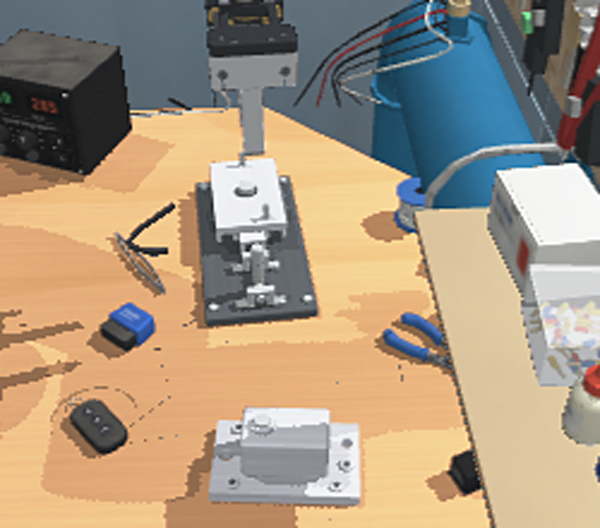

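The gripper hangs over the knob at (258,250), its fingers in line with the jig, and clear of the pipe.

Emit:
move_arm --pt "0.5 0.02 -0.1 0.3 0 0 0" --pt "0.5 0 0 0.5 0 0 0" --pt "0.5 0 0 0.5 0 0 0" --pt "0.5 0 0 0.5 0 0 0" --pt "0.5 0 0 0.5 0 0 0" --pt "0.5 0 0 0.4 0 0 0" --pt "0.5 0 0 0.3 0 0 0" --pt "0.5 0 0 0.29 0 0 0" --pt "0 0 0 0 0 0 0" --pt "0 0 0 0 0 0 0" --pt "0 0 0 0 0 0 0" --pt "0 0 0 0 0 0 0" --pt "0 0 0 0 0 0 0" --pt "0 0 0 0 0 0 0" --force 25

```text
time_s: 4.65
ee_pos: [0.4147, -0.0685, 0.0414]
eef_rot: [3.142, -0.001, -0.195]
force: [0.2, -1.1, 4.7]
grip_width: 0.0135
grip_force: 25.0
```

Emit:
move_arm --pt "0 0 -0.1 0 0 0 0" --pt "0 0 -0.1 0 0 0 0" --pt "0 0 -0.1 0 0 0 0" --pt "0 0 -0.1 0 0 0 0" --pt "0 0 -0.06 0 0 0 0" --pt "0 0 -0.02 0 0 0 0" --pt "0 0 0 0 0 0 0"

```text
time_s: 5.35
ee_pos: [0.419, -0.0446, 0.0414]
eef_rot: [-3.142, -0.0, -0.195]
force: [-3.1, 1.5, 8.4]
grip_width: 0.013
grip_force: 25.0
```

Emit:
move_arm --pt "0 0 -0.03 0 0 0 0" --pt "0 0 -0.02 0 0 0 0" --pt "0 0 -0.02 0 0 0 0" --pt "0 0 0 0 0 0 0"

```text
time_s: 5.75
ee_pos: [0.4197, -0.0413, 0.0414]
eef_rot: [3.142, 0.0, -0.195]
force: [-3.3, 1.5, 8.9]
grip_width: 0.013
grip_force: 25.0
```

Emit:
move_arm --pt "0 0 -0.02 0 0 0 0" --pt "0 0 -0.02 0 0 0 0" --pt "0 0 0 0 0 0 0" --pt "0 0 0 0 0 0 0"

```text
time_s: 6.15
ee_pos: [0.4198, -0.0403, 0.0414]
eef_rot: [3.14, 0.0, -0.195]
force: [-5.8, -10.8, 9.8]
grip_width: 0.0132
grip_force: 25.0
```

Emit:
move_arm --pt "0.3 0 0.01 0 0 0 0" --pt "0.3 0 0 0 0 0 0" --pt "0.3 0 0 0 0 0 0" --pt "0.3 0 0 0 0 0 0" --pt "0.3 0 0 -0.4 0 0 0" --pt "0.3 0 0 -0.8 0 0 0" --pt "0.3 0 0 -0.8 0 0 0" --pt "0.3 0 0 -0.6 0 0 0"

```text
time_s: 6.95
ee_pos: [0.4202, -0.0399, 0.1732]
eef_rot: [-3.142, -0.002, -0.195]
force: [-0.3, 0.3, 0.2]
grip_width: 0.0283
grip_force: 0.0
```

```bash
python3 - <<'E'
from h import *
delta([.378,-.288,.018],1.235-np.pi/2)
print(ctrl.get_obs()["qpos"].round(3))
p=ctrl.camera("top");r=ctrl.cut_out("bolt_knob",p)[:2]
print([(x["conf"],px2w(p,x["centre"],.065).round(3)) for x in r])
E
```

```text
t 6.95 at [ 0.4202 -0.0399  0.1732] [-3.1415e+00 -1.6000e-03 -1.9500e-01] F [-0.3  0.3  0.2] w 0.0283 gf 0.0
shift/50mm (tool axes) [0.129 5.032 3.105] after-turn axes [0.838 4.963 3.105] turn [-0.    -0.002  0.141]
[-0.182  0.043  1.901  0.     1.196  1.584]
[]
```

Emit:
move_arm --pt "0.75 0 0 0 0 0 -0.15" --pt "0.75 0 0 0 0 0 -0.15" --pt "0.75 0 0 0 0 0 -0.15" --pt "0.75 0 0 0 0 0 -0.15" --pt "0.75 0 0 0 0 0 -0.15" --pt "0.75 0 0 0 0 0 -0.15" --pt "0.75 0 0 0 0 0 -0.15" --pt "0.75 0 0 0 0 0 -0.15" --pt "0.75 0 0 0 0 0 -0.15" --pt "0.75 0 0 0 0 0 -0.15" --pt "0.75 0 0 0 0 0 -0.15" --pt "0.75 0 0 0 0 0 -0.15" --pt "0.75 0 0 0 0 0 -0.15" --pt "0.75 0 0 0 0 0 -0.15" --pt "0.75 0 0 0 0 0 -0.15" --pt "0.75 0 0 0 0 0 -0.15" --pt "0.75 0 0 0 0 0 -0.15" --pt "0.75 0 0 0 0 0 -0.15" --pt "0.75 0 0 0 0 0 -0.15" --pt "0.75 0 0 0 0 0 -0.15"

```text
time_s: 9.05
ee_pos: [0.4197, -0.0398, 0.17]
eef_rot: [-3.141, -0.001, 2.811]
force: [0.2, -0.5, -0.1]
grip_width: 0.0699
grip_force: 0.0
```

```bash
python3 - <<'E'
from h import *
delta([.378,-.288,.018],1.235+np.pi/2)
E
```

```text
t 9.05 at [ 0.4197 -0.0398  0.17  ] [-3.1415e+00 -1.3000e-03  2.8111e+00] F [ 0.2 -0.5 -0.1] w 0.0699 gf 0.0
shift/50mm (tool axes) [-0.826 -4.965  3.04 ] after-turn axes [-0.849 -4.961  3.04 ] turn [-0.    -0.001  0.005]
```

Emit:
move_arm --pt "0.75 -0.08 -0.5 0 0 0 0.005" --pt "0.75 -0.08 -0.5 0 0 0 0" --pt "0.75 -0.08 -0.5 0 0 0 0" --pt "0.75 -0.08 -0.5 0 0 0 0" --pt "0.75 -0.08 -0.5 0 0 0 0" --pt "0.75 -0.08 -0.5 0 0 0 0" --pt "0.75 -0.08 -0.5 0 0 0 0" --pt "0.75 -0.08 -0.5 0.2 0 0 0" --pt "0.75 -0.09 -0.5 0.4 0 0 0" --pt "0.75 -0.1 -0.46 0.4 0 0 0" --pt "0.75 0 0 0 0 0 0"

```text
time_s: 10.15
ee_pos: [0.3745, -0.2883, 0.1178]
eef_rot: [3.14, -0.005, 2.798]
force: [0.5, 0.4, 0.5]
grip_width: 0.0705
grip_force: 0.0
```

```bash
python3 - <<'E'
from h import *
delta([.378,-.288,.018],1.235+np.pi/2)
p=ctrl.camera("side");cv2.imwrite("pics/s2.png",cv2.resize(p["color"][130:330,200:450],None,fx=3,fy=3,interpolation=cv2.INTER_CUBIC))
E
```

```text
t 10.15 at [ 0.3745 -0.2883  0.1178] [ 3.1399 -0.0046  2.7977] F [0.5 0.4 0.5] w 0.0705 gf 0.0
shift/50mm (tool axes) [-0.072  0.026  1.995] after-turn axes [-0.063  0.029  1.995] turn [ 0.002 -0.005 -0.008]
```

View pics/s2.png

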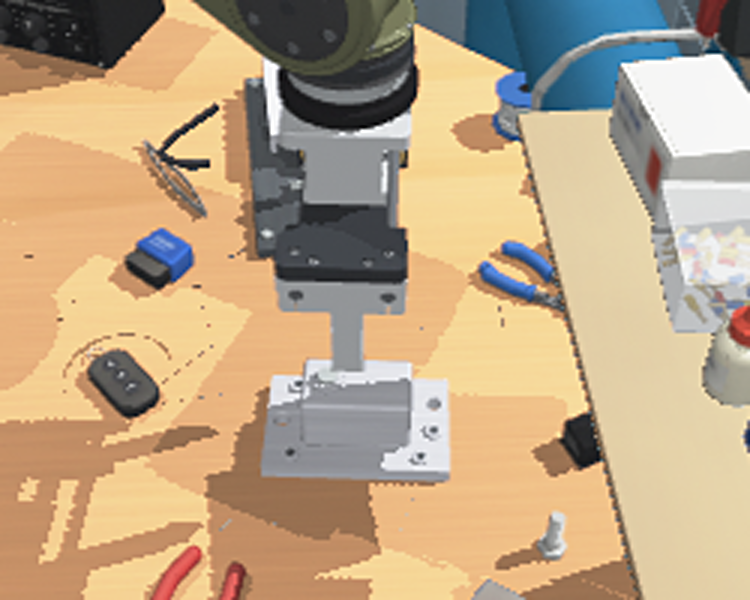

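The finger at (347,360) is over the block (303–411, 380) and needs about 3 mm more along +x, which agrees with the computed shift.

Emit:
move_arm --pt "0.75 -0.06 0.03 0.1 0.002 -0.005 -0.008" --pt "0.75 0 0 0.4 0 0 0" --pt "0.75 0 0 0.4 0 0 0" --pt "0.75 0 0 0.4 0 0 0" --pt "0.75 0 0 0.4 0 0 0" --pt "0.75 0 0 0.2 0 0 0" --pt "0.75 0 0 0.1 0 0 0" --pt "0.4 0 0 0 0 0 0" --pt "0 0 0 0 0 0 0" --pt "0 0 0 0 0 0 0" --pt "0 0 0 0 0 0 0" --pt "0 0 0 0 0 0 0" --pt "0 0 0 0 0 0 0" --pt "0 0 0 0 0 0 0" --pt "0 0 0 0 0 0 0" --force 45

```text
time_s: 11.7
ee_pos: [0.3801, -0.2877, 0.0216]
eef_rot: [-3.139, 0.006, 2.808]
force: [-1.0, 0.7, 6.2]
grip_width: 0.0438
grip_force: 45.0
```

```bash
python3 - <<'E'
from h import *
delta([.378,-.288,.018],1.235+np.pi/2)
E
```

```text
t 11.7 at [ 0.3801 -0.2877  0.0216] [-3.1393  0.0061  2.8076] F [-1.   0.7  6.2] w 0.0438 gf 45.0
shift/50mm (tool axes) [ 0.039 -0.019  0.072] after-turn axes [ 0.038 -0.019  0.072] turn [-0.002  0.006  0.002]
```

Emit:
move_arm --pt "0 0 0 -0.1 0 0 0" --pt "0 0 0 -0.3 0 0 0" --pt "0 0 0 -0.4 0 0 0" --pt "0 0 0 -0.4 0 0 0" --pt "0 0 0 -0.4 0 0 0" --pt "0 0 0 -0.4 0 0 0" --pt "0 0 0 -0.2 0 0 0" --pt "0 0 0 0 0 0 0"

```text
time_s: 12.5
ee_pos: [0.3796, -0.2874, 0.1319]
eef_rot: [-3.139, 0.007, 2.808]
force: [-0.4, 0.0, -2.9]
grip_width: 0.0433
grip_force: 45.0
```

```bash
python3 - <<'E'
from h import *
delta([.4396,.0657,.13],1.377)
E
```

```text
t 12.5 at [ 0.3796 -0.2874  0.1319] [-3.1388  0.0067  2.8078] F [-0.4  0.  -2.9] w 0.0433 gf 45.0
shift/50mm (tool axes) [1.18  7.064 0.011] after-turn axes [ 7.16  -0.183  0.038] turn [0.003 0.007 1.431]
```

Emit:
move_arm --pt "0 0.04 0.2 0 0 0 0" --pt "0 0.06 0.4 0 0 0 0" --pt "0 0.08 0.46 0 0 0 0" --pt "0 0.08 0.5 0 0 0 0" --pt "0 0.08 0.5 0 0 0 0" --pt "0 0.08 0.5 0 0 0 0" --pt "0 0.08 0.5 0 0 0 0" --pt "0 0.08 0.5 0 0 0 0" --pt "0 0.08 0.5 0 0 0 0" --pt "0 0.08 0.5 0 0 0 0" --pt "0 0.08 0.5 0 0 0 0" --pt "0 0.08 0.5 0 0 0 0" --pt "0 0.08 0.5 0 0 0 0" --pt "0 0.08 0.5 0 0 0 0" --pt "0 0.08 0.4 0 0 0 0" --pt "0 0.06 0.2 0 0 0 0" --pt "0 0.06 -0.1 0 0 0 0"

```text
time_s: 14.2
ee_pos: [0.4349, 0.0681, 0.1291]
eef_rot: [-3.139, 0.004, 2.81]
force: [-0.5, -0.9, -2.3]
grip_width: 0.0436
grip_force: 45.0
```

Emit:
move_arm --pt "0 0 0 0 0 0 0.07" --pt "0 0 0 0 0 0 0.13" --pt "0 0 0 0 0 0 0.14" --pt "0 0 0 0 0 0 0.14" --pt "0 0 0 0 0 0 0.14" --pt "0 0 0 0 0 0 0.14" --pt "0 0 0 0 0 0 0.14" --pt "0 0 0 0 0 0 0.14" --pt "0 0 0 0 0 0 0.14" --pt "0 0 0 0 0 0 0.14" --pt "0 0 0 0 0 0 0.11" --pt "0 0 0 0 0 0 0"

```text
time_s: 15.4
ee_pos: [0.4349, 0.0662, 0.1296]
eef_rot: [3.138, 0.003, 1.375]
force: [-1.2, -0.0, -2.8]
grip_width: 0.0435
grip_force: 45.0
```

```bash
python3 - <<'E'
from h import *
delta([.4396,.0657,.13],1.377)
for n,(a,b,c,d) in(("side",(60,230,230,430)),("top",(140,280,180,380))):
    p=ctrl.camera(n);cv2.imwrite(f"pics/{n}3.png",cv2.resize(p["color"][a:b,c:d],None,fx=4 if n=="top" else 3.5,fy=4 if n=="top" else 3.5,interpolation=cv2.INTER_CUBIC))
E
```

```text
t 15.4 at [0.4349 0.0662 0.1296] [3.1376e+00 3.0000e-03 1.3753e+00] F [-1.2 -0.  -2.8] w 0.0435 gf 45.0
shift/50mm (tool axes) [ 0.008  0.094 -0.008] after-turn axes [ 0.008  0.094 -0.008] turn [ 0.004  0.003 -0.002]
```

View pics/side3.png

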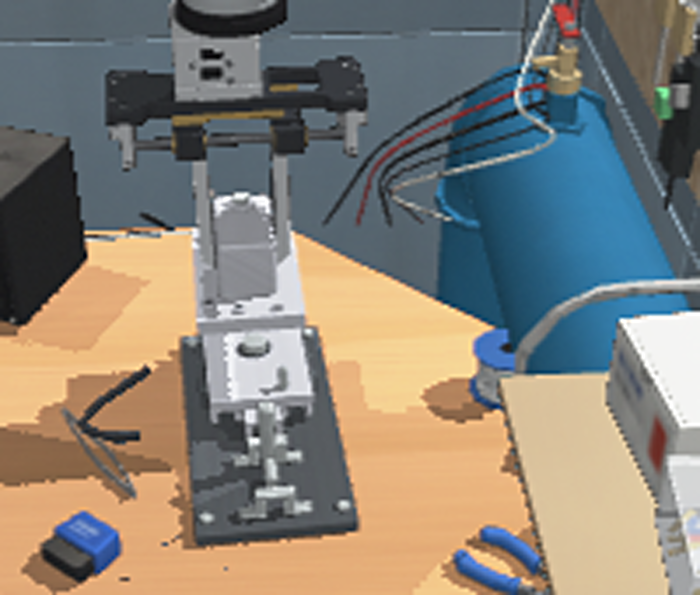

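View pics/top3.png

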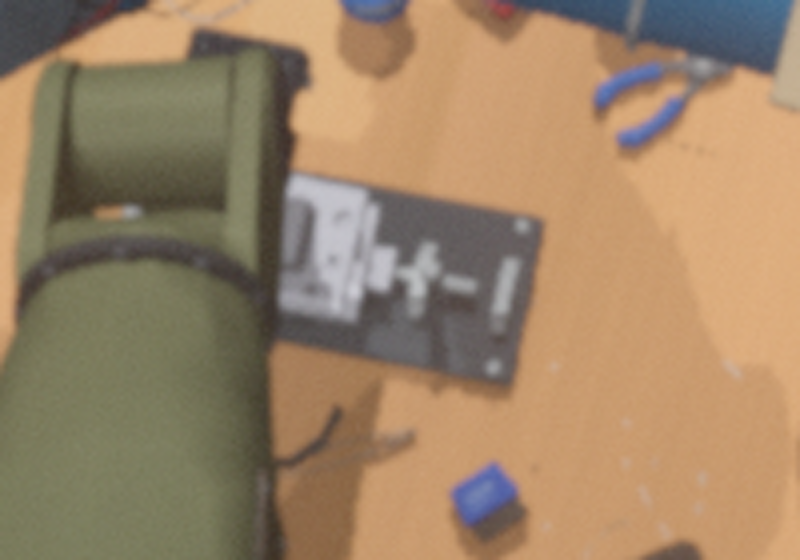

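Both views show the bolt home (knob next to the half). The cover is the right way round, with its plug at the far end and the offset hole near right. I lower it to just above the dowels for a close check.

Emit:
move_arm --pt "0 0.01 0.09 0.1 0.004 0.003 -0.002" --pt "0 0 0 0.2 0 0 0" --pt "0 0 0 0.2 0 0 0" --pt "0 0 0 0.1 0 0 0" --pt "0 0 0 0.05 0 0 0" --pt "0 0 0 0 0 0 0" --pt "0 0 0 0 0 0 0"

```text
time_s: 16.2
ee_pos: [0.4402, 0.0667, 0.0976]
eef_rot: [3.141, -0.0, 1.38]
force: [-0.6, -0.1, -2.3]
grip_width: 0.0437
grip_force: 45.0
```

```bash
python3 - <<'E'
from h import *
delta([.4396,.0657,.09],1.377)
p=ctrl.camera("side");im=p["color"]
o=ctrl.get_obs();e=o["ee_pos"];y=o["eef_rot"][2]-np.pi/2
def pts(c,yaw,L):
    R=np.array([[np.cos(yaw),-np.sin(yaw)],[np.sin(yaw),np.cos(yaw)]])
    return [w2px(p,[*(np.array(c)+R@np.array(l[:2])),l[2]]) for l in L]
z=e[2]-.0216
ax=np.array([-np.sin(y),np.cos(y)])
A=pts(e[:2]+.0019*ax,y,[(-.04,-.065,z),(.04,-.065,z),(-.04,-.065,z+.012),(.04,-.065,z+.012),(.018,-.054,z+.012)])
B=pts([.44,.0676],-.194,[(-.04,-.065,.046),(.04,-.065,.046),(.018,-.054,.066),(.018,-.054,.046)])
r0,c0,f=135,260,8
v=cv2.resize(im[r0:r0+70,c0:c0+90],None,fx=f,fy=f,interpolation=cv2.INTER_CUBIC)
for q,col in((A,(0,0,255)),(B,(0,200,0))):
    for u in q:cv2.drawMarker(v,(int((u[0]-c0+.5)*f),int((u[1]-r0+.5)*f)),col,cv2.MARKER_CROSS,12,1)
cv2.imwrite("pics/s4.png",v)
E
```

```text
t 16.2 at [0.4402 0.0667 0.0976] [ 3.1406e+00 -4.0000e-04  1.3800e+00] F [-0.6 -0.1 -2.3] w 0.0437 gf 45.0
shift/50mm (tool axes) [-0.022 -0.007  0.153] after-turn axes [-0.022 -0.007  0.153] turn [ 0.001 -0.     0.003]
```

View pics/s4.png

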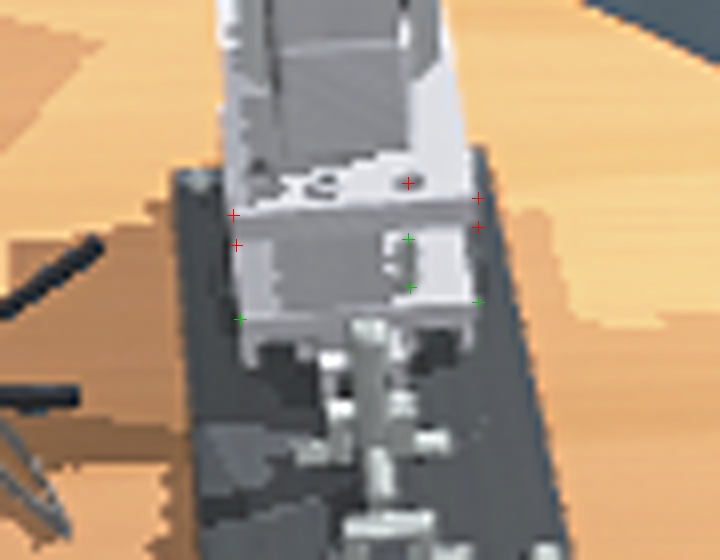

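The predicted marks (red for the cover, green for the half) match the edges, hole_b (410,182) and dowel_b (405,240) within about 0.6 px. Only a −1 mm shift along y is needed before lowering.

Emit:
move_arm --pt "0 -0.02 -0.01 0.04 0 0 0.003" --pt "0 0 0 0.06 0 0 0" --pt "0 0 0 0.06 0 0 0" --pt "0 0 0 0.06 0 0 0" --pt "0 0 0 0.06 0 0 0" --pt "0 0 0 0 0 0 0" --pt "0 0 0 0 0 0 0"

```text
time_s: 16.95
ee_pos: [0.439, 0.0658, 0.0831]
eef_rot: [-3.141, 0.0, 1.377]
force: [-1.5, -0.6, -3.9]
grip_width: 0.0438
grip_force: 45.0
```

Emit:
move_arm --pt "0 0 0 0.04 0 0 0" --pt "0 0 0 0.04 0 0 0" --pt "0 0 0 0.04 0 0 0" --pt "0 0 0 0 0 0 0" --pt "0 0 0 0 0 0 0"

```text
time_s: 17.45
ee_pos: [0.4394, 0.0658, 0.0773]
eef_rot: [3.141, -0.0, 1.377]
force: [-1.5, 0.1, -3.4]
grip_width: 0.0437
grip_force: 45.0
```

Emit:
move_arm --pt "0 0 0 0.04 0 0 0" --pt "0 0 0 0.04 0 0 0" --pt "0 0 0 0.04 0 0 0" --pt "0 0 0 0.03 0 0 0" --pt "0 0 0 0 0 0 0" --pt "0 0 0 0 0 0 0"

```text
time_s: 18.05
ee_pos: [0.4395, 0.0658, 0.0701]
eef_rot: [3.141, -0.0, 1.377]
force: [-5.3, -0.8, 4.2]
grip_width: 0.0439
grip_force: 45.0
```

Emit:
move_arm --pt "0 0 0 0.03 0 0 0" --pt "0 0 0 0.02 0 0 0" --pt "0 0 0 0.02 0 0 0" --pt "0 0 0 0 0 0 0" --pt "0 0 0 0 0 0 0"

```text
time_s: 18.55
ee_pos: [0.4397, 0.066, 0.0675]
eef_rot: [3.14, -0.001, 1.377]
force: [-9.1, 1.0, 20.4]
grip_width: 0.0434
grip_force: 45.0
```

Emit:
move_arm --pt "0 0 -0.01 0.01 0 0 0" --pt "0 0 0 0.005 0 0 0" --pt "0 0 0 0 0 0 0" --pt "0 0 0 0 0 0 0" --pt "0 0 0 0 0 0 0"

```text
time_s: 19.05
ee_pos: [0.4397, 0.0661, 0.0675]
eef_rot: [3.139, -0.001, 1.377]
force: [-9.6, 0.2, 30.7]
grip_width: 0.0434
grip_force: 45.0
```

```bash
python3 - <<'E'
from h import *
delta([.4396,.0657,.0676],1.377)
p=ctrl.camera("side");cv2.imwrite("pics/s5.png",cv2.resize(p["color"][110:220,250:370],None,fx=5,fy=5,interpolation=cv2.INTER_CUBIC))
E
```

```text
t 19.05 at [0.4397 0.0661 0.0675] [ 3.1390e+00 -9.0000e-04  1.3767e+00] F [-9.6  0.2 30.7] w 0.0434 gf 45.0
shift/50mm (tool axes) [-0.007 -0.001 -0.002] after-turn axes [-0.007 -0.001 -0.002] turn [ 0.003 -0.001 -0.   ]
```

View pics/s5.png

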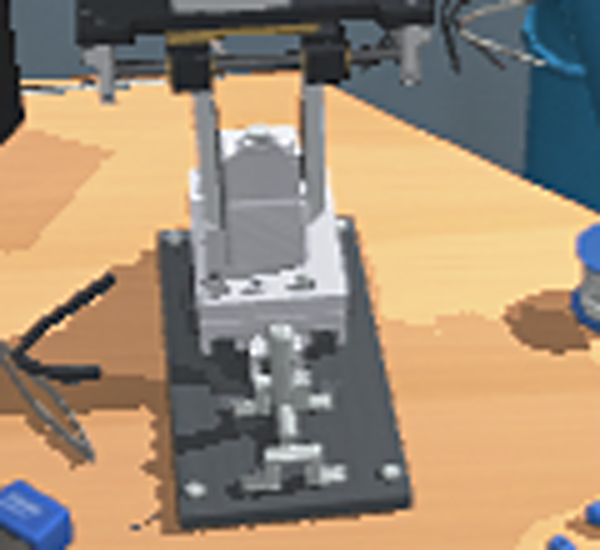

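The joint is closed: there is no gap at (270,310), the bolt is home, and the push is about 30 N. I'm handing in.

```bash
python3 -c "
from h import *
print(ctrl.hand_in())"
```

```text
the job is handed in; nothing more can be done
None
```

I handed the job in at about 19 s: the bolt is home, and the cover is on both dowels the right way round, held in the gripper and pressed shut with about 30 N; the hand-in returned no verdict.

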